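# Push the proud vial home in the shaker and start it

### The arm

A 7-joint arm with a two-finger parallel gripper is mounted at the origin on a cart in front of the work surface, level with it; the furniture and walls round the work are solid. World frame = base frame: x ahead of the robot, y to its left, z up, the work surface at z = 0. Lengths are in m, angles in rad, forces in N, time in s.
With the tool pointing down it reaches from about 0.4 to 0.925 m from the base axis. Payload 4.1 kg.
Tool frame: the origin (TCP) lies at the very end of the fingers, on their centre line; the grasp point (between the pads) lies 19 mm behind it (robot.grip_depth is the distance from the TCP to the grasp point, in m); z points along the fingers, y is the direction in which the jaws open and shut (so a half turn about z gives the same grasp; the last joint's range is limited). The gripper opens to 85 mm and grips with 20 to 120 N. Pads are 22 mm wide; open, the fingers measure 114 mm over their backs; the gripper's body (76 mm by 85 mm) begins 54 mm behind the grasp point. The pads swing forward as they close: fully open they stand 13 mm farther back than shut.
Start: joints at [1.059, 0.398, 0.045, 1.537, -0.019, 1.207, -0.051], TCP at [0.261, -0.595, 0.231] pointing down, gripper open.
Joint ranges: [-2.82, 2.82], [-0.49, 2.23], [-1.37, 1.46], [0, 2.46], [-1.36, 4.5], [0.23, 2], [-2.94, 2.94]. Speed limits (rad/s): [2.57, 2.57, 3.14, 3.14, 3.14, 3.14, 3.14].

### API

Orientations are given as a unit quaternion [w, x, y, z].
In Python, from cell import robot gives the robot as it stands. The module is installed in compiled form; this text tells all that it offers.
- The arm moves only by the tool arm_command, never from a script. Its argument "increments" is a list of rows, each a list of 7 numbers: the shift along the tool's x, y, z in mm, then the turn, a rotation vector about the tool's x, y, z in degrees, then the opening in per cent of the stroke, from 0 (shut) to 100 (fully open). In form: [[tx, ty, tz, wx, wy, wz, jaw], ...]. A call has 1 to 10 rows; each row shifts and turns the commanded pose from where the row before left it, along the tool's axes as they then stand; what a row does not reach is not made up. A row lasts 1/12 s, in which the tool goes at most 41.7 mm and 7.16 degrees, less where a joint would pass 70% of its speed; a pose out of reach is approached as far as the arm can. A call with a gripper value outside its range is refused whole. The fingers move at their own pace and stop on an object; the grip force is fixed at half the most. Time passes only in rows, so rows that do not move let the fingers close. It gives the time, the measured TCP pose, the force and the opening at its end, in the units of the state.
- robot.get_state(): the state, without advancing time (a new reading comes with each control period).
- robot.camera(name): name is "side" or "top" or "wrist"; returns a dict with "frame" (384x512x3 uint8, red, green, blue), "z_map" (384x512 float32, m along the optical axis (not along the pixel's ray), 0 where there is no reading), "intrinsics" (3x3 intrinsics, pixels), "xyz" and "rotation" of the camera in the world. Camera axes: x right, y down, z forward; pixel columns grow to the right and rows downward; lengths in m; the calibration is good to about 2 mm. A picture is of the moment at which its call begins.
- robot.job_done(): hands the job in, once; it reports no verdict.
Trained networks look in the newest picture that a camera, given by its name, has taken for a name from the list of things; names that differ only in an ending like _2 or _b are one class to them, and where a whole thing is asked for, a point or a joint stands for the part that bears it (a point fixed in the world has none). Each returns a list of dicts, best first, with "conf" (0 to 1); they miss things now and then, are a little off and sometimes report something else, mostly with a low value. They report only what shows in the picture. A call takes as long as a camera call. They do not tell look-alikes from the thing itself.
- robot.spot_in(camera, query): "extent" ([left, top, right, bottom] in pixels, round what is visible of it).
- robot.cut_out(camera, query): "region" (384x512 bool, what is visible of it) and "extent" ([left, top, right, bottom] in pixels, round what is visible of it).
- robot.tip_of(camera, query): "uv" ([column, row] in pixels: a listed point, or the origin of a listed thing).
The state is a dict: "t": time; "qpos": joint angles; "qd": joint speeds; "joint_efforts": joint torques, N m; "position": TCP position; "tcp_rot": TCP orientation; "ft_force": force on the tool from outside, world axes, zero at the start; "torque": the same for the moment, N m; "finger_gap": opening from 0.0 (shut) to 1.0 (fully open).
Only numpy, scipy, OpenCV 4.12 (cv2) and the standard library are available. Lean on these libraries where they do the work, as an engineer would, in place of code of your own. Each camera call takes 0.05 s, during which the arm holds its last target.

### The job

One vial in the shaker's block stands proud of the others: it has not clicked past the catches in its well. With the fingertips, gently push it straight down until it is fully home and level with the others, then press the round start key and let it come back up, and withdraw. Do not start the shaker before the vial is home, do not lift any vial, and leave the other vials, the two small square keys and the things standing beside the shaker alone.

Things in the scene. Friction and masses are not known exactly. Their poses are not given: they have to be found in the camera images.
- shaker: low white vial shaker, fixed, 120 mm deep (x, away from the robot at yaw 0), 270 wide (y, left), 66 high; origin: centre of its underside, on the worktop. On its left an aluminium block, top 77 mm up, with wells 27 wide, 36 deep, centred at x = -21, 21 and y = 13, 55, 97 mm, each with three sprung catches near its floor. On its right a flat panel, 66 mm up, with a green display and three keys.
- proud_vial_cap (a point): centre of the flat cap top of the vial to push: clear, 25 mm wide, 50 high, black cap 29 wide. It stands on the catches of its well, leaning a few degrees at most, cap about 13 mm higher than the others (104 mm above the worktop). Pushed straight down with 3 to 8 N it slips past the catches, but does not drop by itself: follow it to the rigid well floor, where this point is 91 mm above the worktop.
- vial_2_cap (a point): centre of the top of the cap of another vial of the same kind, already home in its well (91 mm above the worktop); it is to be left alone
- vial_3_cap (a point): centre of the top of the cap of another vial of the same kind, already home in its well (91 mm above the worktop); it is to be left alone
- vial_4_cap (a point): centre of the top of the cap of another vial of the same kind, already home in its well (91 mm above the worktop); it is to be left alone
- start_key_top (a point): centre of the top of the start key: the only round key, 20 mm wide, standing 5.5 mm above the panel, in front of the display and next to the block. It is pressed straight down.
- start_key (a joint): travel of the start key in m: 0 released, 0.004 fully down, where it meets a hard stop; sprung, about 1.6 N to begin and 4 N fully down, and it springs back. It counts as pressed beyond 0.0025.
- up_key (a joint): travel of the upper of the two small square keys (12 mm), in m, 0 released, 0.004 down; 54 mm to the right of the start key; to be left alone
- down_key (a joint): travel of the lower of the two small square keys (12 mm, nearer the robot), in m, 0 released, 0.004 down; 54 mm to the right of the start key; to be left alone
- cup: clear plastic cup, 73 mm wide, 83 mm high, standing loose to the left of the shaker; origin at the centre of its underside
- spare_vial: smaller vial with a white cap, 27 mm wide, 40 mm high, standing loose to the left of the shaker near the front; origin at the centre of its underside
- petri_dish: closed petri dish, 65 mm wide, 15 mm high, loose to the right of the shaker; origin at the centre of its underside
There are look-alikes about, which are no part of the job. Leave any red or turquoise look-alike of the part that bears vial_4_cap alone.

How it is judged:
By the outcome, as a careful person would: the job done as asked, in the order asked, and still so for the second after the job is handed in, with the robot touching nothing.
It also fails if it takes over 38 s, if anything falls off the work surface, if the arm or the gripper's body presses on something with over 40 N, if the wrist force passes 120 N, or if a joint passes its speed limit or range.

## Working session

There is one attempt and no reset: what is moved stays moved. The work goes in short steps, Python scripts to look and compute and a tool call to move; the robot and the scene stay as the last step left them, time stands still between calls to the robot, and variables do not carry over. Pictures are saved under pics/ and viewed, and the job is handed in when it is done.

Besides the shell and the picture viewer there is one more tool, called after "Call:" as a command line: name --pt "numbers of a row" for each row, then --argument value for the rest. arm_command: Moves the arm, as the interface text tells. Its arguments: {"type":"object","properties":{"increments":{"type":"array"}},"required":["increments"]}

```bash
mkdir -p pics; cat > h.py <<'E'
from cell import robot
import numpy as np, cv2
def save(c,name,boxes=()):
    im=cv2.cvtColor(c["frame"],cv2.COLOR_RGB2BGR); cv2.imwrite("pics/"+name,im)
def w(c,u,v,z=None):
    K=c["intrinsics"]; d=np.array([(u-K[0,2])/K[0,0],(v-K[1,2])/K[1,1],1.])
    R=np.array(c["rotation"]); p=np.array(c["xyz"])
    if R.shape!=(3,3):
        from scipy.spatial.transform import Rotation as Ro
        R=Ro.from_quat(np.roll(R,-1)).as_matrix()
    r=R@d
    if z is None:
        return p+r*c["z_map"][int(round(v)),int(round(u))]
    return p+r*(z-p[2])/r[2]
E
python3 - <<'E'
from h import *
np.set_printoptions(precision=4,suppress=True)
s=robot.get_state(); print(s)
for n in ["side","top"]:
    c=robot.camera(n); save(c,n+"0.png"); print(n,c["xyz"],c["rotation"],c["intrinsics"])
    for q in ["proud_vial_cap","vial_2_cap","start_key_top"]:
        for r in robot.tip_of(n,q):
            print(q,np.array(r["uv"]),round(r["conf"],2),w(c,*r["uv"]),w(c,*r["uv"],z={"p":.104,"v":.091,"s":.0715}[q[0]]))
E
```

```text
{'t': 0.0, 'qpos': array([ 1.059 ,  0.3992,  0.045 ,  1.5379, -0.0187,  1.2068, -0.0507]), 'qd': array([ 0.0014, -0.0003, -0.0012, -0.0022, -0.0003,  0.0011, -0.0014]), 'joint_efforts': array([  0.0004, -47.5119,   1.3645, -25.4218,   0.0113,   0.0093,
        -0.    ]), 'position': array([ 0.2606, -0.5948,  0.2303]), 'tcp_rot': array([-0.0009,  0.9788,  0.205 , -0.0002]), 'ft_force': array([ 1.2015, -0.6148,  0.0624]), 'torque': array([0.0197, 0.0385, 0.01  ]), 'finger_gap': 0.9963077740854012}
side [0.2182 0.7896 0.5509] [ 0.0935 -0.1837  0.8461 -0.4915] [[375.5811   0.     254.5132]
 [  0.     375.5811 186.9708]
 [  0.       0.       1.    ]]
proud_vial_cap [267.8 219.6] 0.71 [0.4419 0.1883 0.1044] [0.4421 0.1878 0.104 ]
vial_2_cap [262.  198.8] 0.47 [0.492  0.0989 0.0916] [0.4924 0.0979 0.091 ]
start_key_top [291.8 198.2] 0.41 [0.4389 0.0364 0.0728] [0.4395 0.0343 0.0715]
top [0.375  0.0472 0.9308] [ 0.0603 -0.7009  0.7091 -0.0474] [[354.7469   0.     258.3855]
 [  0.     354.7469 187.6276]
 [  0.       0.       1.    ]]
proud_vial_cap [251.8 205.8] 0.57 [0.4621 0.0785 0.0773] [0.4594 0.0775 0.104 ]
proud_vial_cap [205.3 212.5] 0.41 [0.4451 0.1867 0.1026] [0.445  0.1865 0.104 ]
proud_vial_cap [247.2 215. ] 0.34 [0.4389 0.089  0.0915] [0.438  0.0884 0.104 ]
vial_2_cap [246.2 194.5] 0.41 [0.4877 0.0911 0.0927] [0.488  0.0911 0.091 ]
start_key_top [269.4 212.5] 0.52 [0.4462 0.0361 0.0672] [0.4459 0.0361 0.0715]
start_key_top [250.8 206.5] 0.25 [0.4602 0.0808 0.0793] [0.461  0.0811 0.0715]
```

```bash
python3 - <<'E'
import cv2
for n in ["side","top"]:
    im=cv2.imread(f"pics/{n}0.png")
    u,v=(262,210) if n=="side" else (245,205)
    cv2.imwrite(f"pics/{n}0z.png",cv2.resize(im[v-75:v+75,u-100:u+100],(800,600),interpolation=cv2.INTER_CUBIC))
E
```

```text
(no output)
```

View pics/side0.png

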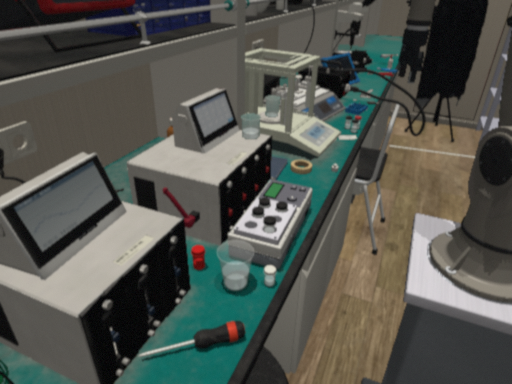

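View pics/top0.png

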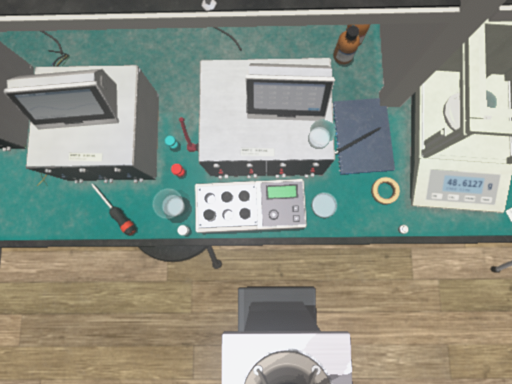

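```bash
ls pics
```

```text
side0.png
side0z.png
top0.png
top0z.png
```

View pics/top0z.png

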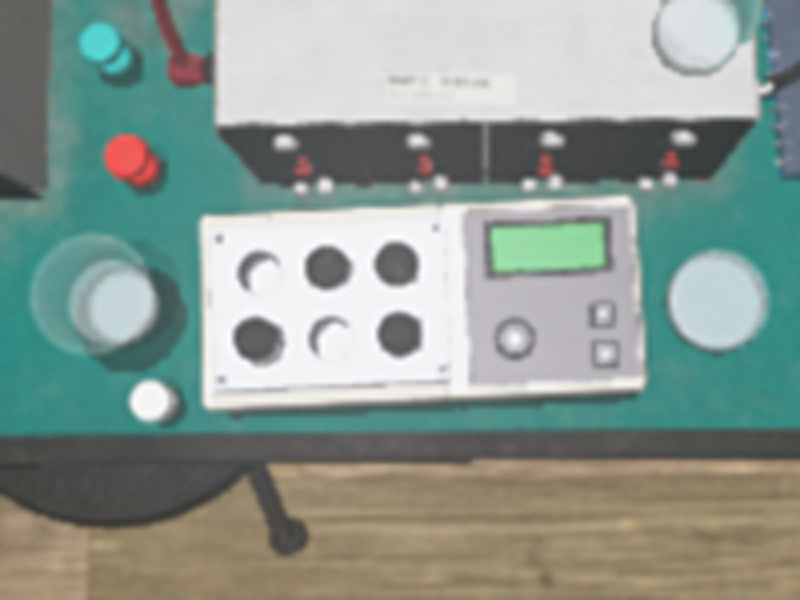

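View pics/side0z.png

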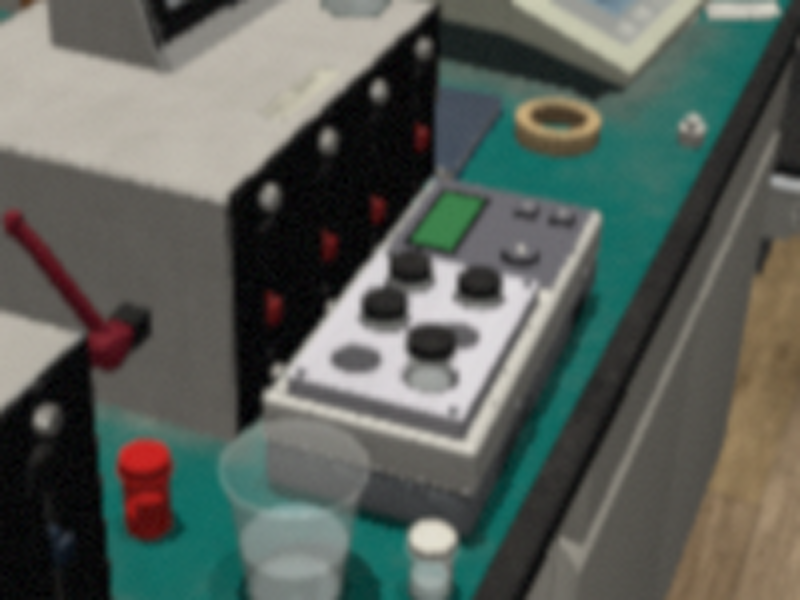

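The top view (4x zoom, origin 145,130) shows the proud vial front-left at about (258,340) in the zoom. The other caps are at (328,268), (397,264) and (400,333), and the round key is at (515,338). Side view agrees that the front-left vial stands high. Next I'll measure these points precisely.

```bash
python3 - <<'E'
from h import *
np.set_printoptions(precision=4,suppress=True)
c=robot.camera("top"); d=robot.camera("side")
g=c["frame"].max(2).astype(np.uint8)
zs=c["z_map"]
K=c["intrinsics"]
vv,uu=np.mgrid[:384,:512]
P=np.array([[w(c,u,v) for u in range(190,320)] for v in range(165,250)])
off=(165,190)
sub=P[...,2]
for nm,zz,(uz,vz) in [("proud",.104,(258,340)),("bm",.091,(328,268)),("br",.091,(397,264)),("fr",.091,(400,333))]:
    u=145+uz/4;v=130+vz/4
    m=(g[int(v)-9:int(v)+10,int(u)-9:int(u)+10]<80)
    ys,xs=np.nonzero(m); xs=xs+int(u)-9; ys=ys+int(v)-9
    zmask=(np.abs(P[...,2]-zz)<.006)&(np.abs(P[...,0]-w(c,u,v,zz)[0])<.02)&(np.abs(P[...,1]-w(c,u,v,zz)[1])<.02)
    dark=g[165:250,190:320]<90
    q=P[zmask&dark]
    print(nm,"dark",xs.mean(),ys.mean(),len(xs),w(c,xs.mean(),ys.mean(),zz),"depth",len(q),q.mean(0),q[:,2].max())
for n in (c,):
  u,v=145+515/4,130+338/4
  print("key",w(c,u,v,.0715),w(c,u,v))
  for nm,a in [("shk corner FL",(205,408)),("FR",(643,390)),("BR",(630,198)),("BL",(203,217))]:
    print(nm,w(c,145+a[0]/4,130+a[1]/4,.066))
# side
for nm,zz,(uz,vz) in [("proud",.104,(432,340)),("bm",.091,(384,300)),("br",.091,(410,262)),("fr",.091,(480,278)),("key",.0715,(520,248))]:
    print("side",nm,w(d,162+uz/4,135+vz/4,zz),w(d,162+uz/4,135+vz/4))
# obstacles max heights around
from itertools import product
H=np.array([[w(c,u,v) for u in range(0,512,2)] for v in range(0,384,2)]).reshape(-1,3)
for y0 in np.arange(-.5,.45,.1):
    print(round(y0,1),[ (round(x0,2),round(H[(abs(H[:,1]-y0)<.05)&(abs(H[:,0]-x0)<.025)][:,2].max(initial=-9),2)) for x0 in np.arange(.3,.71,.05)])
E
```

```text
proud dark nan nan 0 [nan nan nan] depth 7 [0.4347 0.1832 0.1047] 0.1056746632081289<stdin>:18: RuntimeWarning: Mean of empty slice.
  ret = ret.dtype.type(ret / rcount)
  ret = um.true_divide(
Traceback (most recent call last):
ValueError: zero-size array to reduction operation maximum which has no identity
```

```bash
python3 - <<'E'
from h import *
np.set_printoptions(precision=4,suppress=True)
c=robot.camera("top"); d=robot.camera("side")
def cen(c,u,v,r=8,thr=None):
    g=c["frame"].mean(2); u0,v0=int(round(u)),int(round(v))
    p=g[v0-r:v0+r+1,u0-r:u0+r+1]; t=(p.min()+p.max())/2; wt=np.clip(t-p,0,None)
    ys,xs=np.mgrid[v0-r:v0+r+1,u0-r:u0+r+1]
    return (xs*wt).sum()/wt.sum(),(ys*wt).sum()/wt.sum(),p.min(),p.max()
for nm,zz,(uz,vz) in [("proud",.104,(258,340)),("bm",.091,(328,268)),("br",.091,(397,264)),("fr",.091,(400,333))]:
    a=cen(c,144.75+uz/4-.0,129.6+vz/4); print(nm,np.array(a),w(c,a[0],a[1],zz),w(c,a[0],a[1]))
u,v=145+515/4-.4,130+338/4-.4
print("key",w(c,u,v,.0715),w(c,u,v))
for nm,a in [("shk corner FL",(205,408)),("FR",(643,390)),("BR",(630,198)),("BL",(203,217))]:
    print(nm,w(c,145+a[0]/4-.4,130+a[1]/4-.4,.066))
for nm,zz,(uz,vz) in [("proud",.104,(432,340)),("bm",.091,(384,300)),("br",.091,(410,262)),("fr",.091,(480,278)),("key",.0715,(520,248))]:
    print("side",nm,w(d,162+uz/4-.4,135+vz/4-.4,zz),w(d,162+uz/4-.4,135+vz/4-.4))
H=np.array([[w(c,u,v) for u in range(0,512,2)] for v in range(0,384,2)]).reshape(-1,3)
for y0 in np.arange(-.5,.45,.1):
    print(round(y0,1),*[ (round(float(x0),2),round(float(H[(abs(H[:,1]-y0)<.05)&(abs(H[:,0]-x0)<.025)][:,2].max(initial=-9)),2)) for x0 in np.arange(.3,.71,.05)])
E
```

```text
proud [208.8423 214.5026  86.     248.3333] [0.4402 0.1781 0.104 ] [0.4401 0.1779 0.1055]
bm [226.3456 196.5187  89.6667 247.6667] [0.4837 0.1387 0.091 ] [0.4834 0.1384 0.0932]
br [243.6916 195.5539  93.3333 248.    ] [0.4855 0.0972 0.091 ] [0.4849 0.0969 0.0953]
fr [244.5075 213.1169  91.3333 248.    ] [0.4435 0.0954 0.091 ] [0.4431 0.0951 0.0957]
key [0.4419 0.0266 0.0715] [0.4416 0.0267 0.0755]
shk corner FL [0.402  0.2153 0.066 ]
FR [ 0.4099 -0.0504  0.066 ]
BR [ 0.5279 -0.0459  0.066 ]
BL [0.5196 0.2185 0.066 ]
side proud [0.4387 0.1862 0.104 ] [0.4388 0.1858 0.1037]
side bm [0.4836 0.1442 0.091 ] [0.483  0.1457 0.092 ]
side br [0.4858 0.1011 0.091 ] [0.4854 0.1022 0.0917]
side fr [0.4432 0.0996 0.091 ] [0.4427 0.1013 0.0921]
side key [0.4424 0.0274 0.0715] [0.4423 0.0275 0.0716]
-0.5 (0.3, -0.84) (0.35, 0.01) (0.4, 0.01) (0.45, 0.06) (0.5, 0.08) (0.55, 0.1) (0.6, 0.09) (0.65, 0.16) (0.7, 0.16)
-0.4 (0.3, -0.84) (0.35, 0.0) (0.4, 0.01) (0.45, 0.06) (0.5, 0.08) (0.55, 0.3) (0.6, 0.31) (0.65, 0.31) (0.7, 0.31)
-0.3 (0.3, -0.84) (0.35, 0.0) (0.4, 0.02) (0.45, 0.05) (0.5, 0.07) (0.5
[... 157 characters left out ...]
02)
-0.1 (0.3, -0.84) (0.35, 0.0) (0.4, 0.07) (0.45, 0.06) (0.5, 0.06) (0.55, 0.17) (0.6, 0.22) (0.65, 0.27) (0.7, 0.28)
-0.0 (0.3, -0.84) (0.35, 0.93) (0.4, 0.07) (0.45, 0.08) (0.5, 0.07) (0.55, 0.17) (0.6, 0.23) (0.65, 0.27) (0.7, 0.28)
0.1 (0.3, -0.84) (0.35, 0.0) (0.4, 0.08) (0.45, 0.09) (0.5, 0.1) (0.55, 0.17) (0.6, 0.17) (0.65, 0.24) (0.7, 0.28)
0.2 (0.3, -0.84) (0.35, 0.0) (0.4, 0.08) (0.45, 0.11) (0.5, 0.08) (0.55, 0.17) (0.6, 0.17) (0.65, 0.17) (0.7, 0.17)
0.3 (0.3, -0.27) (0.35, 0.0) (0.4, 0.04) (0.45, 0.08) (0.5, 0.09) (0.55, 0.18) (0.6, 0.18) (0.65, 0.18) (0.7, 0.18)
0.4 (0.3, -0.26) (0.35, 0.0) (0.4, 0.04) (0.45, 0.03) (0.5, 0.0) (0.55, 0.18) (0.6, 0.18) (0.65, 0.28) (0.7, 0.29)
```

Call:
arm_command --pt "0 0 -35 0 0 0 0" --pt "0 0 -35 0 0 0 0" --pt "0 0 -35 0 0 0 0" --pt "28 -22 -10 0 0 0 0" --pt "28 -22 0 0 0 0 0" --pt "28 -22 0 0 0 0 0" --pt "28 -22 0 0 0 0 0" --pt "28 -22 0 0 0 0 0" --pt "28 -22 0 0 0 0 0" --pt "28 -22 0 0 0 0 0"

```text
t: 1.43
position: [0.3791, -0.3741, 0.3466]
tcp_rot: [0.0, 0.979, 0.205, 0.0]
ft_force: [0.7, -0.4, -0.1]
finger_gap: -0.001
```

```bash
cat >> h.py <<'E'
from scipy.spatial.transform import Rotation as Ro
def go(x,y,z,yaw=None):
    s=robot.get_state(); q=s["tcp_rot"]; R=Ro.from_quat(np.roll(q,-1))
    d=R.inv().apply(np.array([x,y,z])-s["position"])*1000
    print("t",s["t"],"pos",s["position"],"f",s["ft_force"],"delta tool mm",d.round(1),"tool x,z",R.as_matrix()[:,0].round(4),R.as_matrix()[:,2].round(4))
    if yaw is not None:
        a=np.radians(yaw); T=Ro.from_matrix(np.array([[np.cos(a),np.sin(a),0],[np.sin(a),-np.cos(a),0],[0,0,-1]]).T.T)
        print("rotvec deg",np.degrees((R.inv()*T).as_rotvec()).round(2))
np.set_printoptions(precision=4,suppress=True)
E
python3 - <<'E'
from h import *
go(.47,-.1,.34,90)
c=robot.camera("wrist"); save(c,"w1.png"); print(c["xyz"],c["rotation"])
print(robot.get_state()["qpos"])
E
```

```text
t 1.4333 pos [ 0.3791 -0.3741  0.3466] f [ 0.6987 -0.385  -0.1108] delta tool mm [ 193.2 -214.6    6.5] tool x,z [0.916  0.4011 0.0002] [ 0.0005 -0.0007 -1.    ]
rotvec deg [  0.05   0.02 -66.35]
[ 0.4406 -0.3463  0.4884] [ 0.1124  0.8297 -0.5419 -0.0727]
[ 0.7722  0.1189 -0.0983  1.6434  0.0054  1.3801 -0.4726]
```

View pics/w1.png

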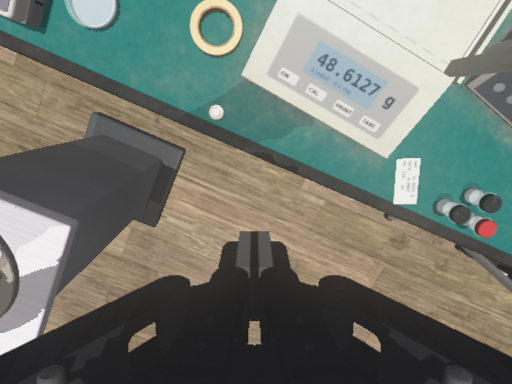

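Call:
arm_command --pt "27 -30 0 0 0 0 0" --pt "27 -30 0 0 0 0 0" --pt "27 -30 0 0 0 0 0" --pt "27 -30 0 0 0 0 0" --pt "27 -30 0 0 0 0 0" --pt "27 -30 0 0 0 0 0" --pt "27 -30 0 0 0 0 0" --pt "0 0 0 0 0 -7 0" --pt "0 0 0 0 0 -7 0" --pt "0 0 0 0 0 -7 0"

```text
t: 2.32
position: [0.4676, -0.1067, 0.3465]
tcp_rot: [0.0, 0.923, 0.384, 0.0]
ft_force: [-0.2, -0.1, -0.2]
finger_gap: 0.0
```

Call:
arm_command --pt "0 0 0 0 0 -7 0" --pt "0 0 0 0 0 -7 0" --pt "0 0 0 0 0 -7 0" --pt "0 0 0 0 0 -7 0" --pt "0 0 0 0 0 -7 0" --pt "0 0 0 0 0 -7 0" --pt "0 0 0 0 0 -3.4 0" --pt "0 0 0 0 0 0 0"

```text
t: 2.98
position: [0.4674, -0.1077, 0.3464]
tcp_rot: [0.0, 0.707, 0.708, 0.0]
ft_force: [-0.2, 0.5, -0.1]
finger_gap: 0.007
```

```bash
python3 - <<'E'
from h import *
go(.44,.1,.28,90)
E
```

```text
t 2.9833 pos [ 0.4674 -0.1077  0.3464] f [-0.195   0.5484 -0.0739] delta tool mm [207.8 -27.   66.4] tool x,z [-0.0017  1.     -0.0002] [ 0.0003 -0.0002 -1.    ]
rotvec deg [0.02 0.01 0.1 ]
```

Move above so the wrist camera (67 mm ahead in +y) sees both proud cap and key.

Call:
arm_command --pt "35 -5 0 0 0 0 0" --pt "35 -5 0 0 0 0 0" --pt "35 -5 0 0 0 0 0" --pt "35 -5 0 0 0 0 0" --pt "15 -5 0 0 0 0 0" --pt "0 0 0 0 0 0 0" --pt "0 0 0 0 0 0 0"

```text
t: 3.57
position: [0.4422, 0.0479, 0.3465]
tcp_rot: [0.001, 0.706, 0.708, -0.0]
ft_force: [1.1, -0.8, -0.6]
finger_gap: 0.0
```

```bash
python3 - <<'E'
from h import *
go(.44,.182,.12,90)
c=robot.camera("wrist"); save(c,"w2.png"); print(c["xyz"])
np.savez("w2.npz",**c)
for q in ["proud_vial_cap","vial_2_cap","start_key_top"]:
    for r in robot.tip_of("wrist",q):
        print(q,np.array(r["uv"]),round(r["conf"],2),w(c,*r["uv"]),w(c,*r["uv"],z={"p":.104,"v":.091,"s":.0715}[q[0]]))
    for r in robot.cut_out("wrist",q): print(q,r["conf"],r["extent"])
E
```

```text
t 3.5667 pos [0.4422 0.0479 0.3465] f [ 1.1347 -0.8428 -0.6214] delta tool mm [134.4  -2.1 226.4] tool x,z [-0.0017  1.     -0.001 ] [ 0.0008 -0.001  -1.    ]
rotvec deg [0.05 0.06 0.1 ]
[0.4421 0.1158 0.4883]
proud_vial_cap [255.3  35.5] 0.81 [0.4435 0.1813 0.1045] [0.4435 0.1814 0.104 ]
proud_vial_cap 0.96 [240.9, 20.9, 266.6, 53.4]
vial_2_cap [290.3 115.6] 0.79 [0.4847 0.0981 0.0914] [0.4847 0.0981 0.091 ]
vial_2_cap 0.79 [276.9, 104.1, 303.3, 126.8]
start_key_top [252.6 168. ] 0.54 [0.4409 0.0317 0.0706] [0.4409 0.0319 0.0715]
start_key_top 0.63 [247.0, 161.6, 257.6, 177.6]
```

View pics/w2.png

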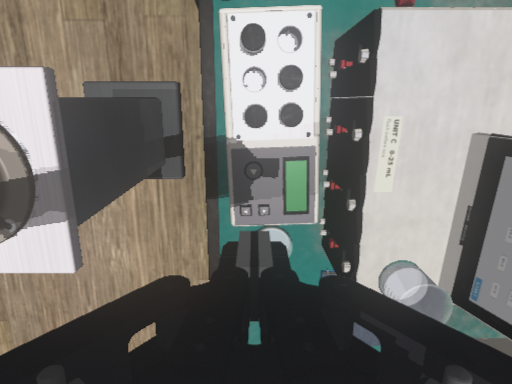

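```bash
python3 - <<'E'
from h import *
c=dict(np.load("w2.npz"))
im=cv2.cvtColor(c["frame"],cv2.COLOR_RGB2BGR)
cv2.imwrite("pics/w2z.png",cv2.resize(im[10:220,215:330],None,fx=5,fy=2.8*1,interpolation=cv2.INTER_CUBIC) if 0 else cv2.resize(im[10:130,220:330],None,fx=5,fy=5,interpolation=cv2.INTER_CUBIC))
cv2.imwrite("pics/w2k.png",cv2.resize(im[135:225,220:330],None,fx=6,fy=6,interpolation=cv2.INTER_CUBIC))
P=np.array([[w(c,u,v) for u in range(215,330)] for v in range(8,230)])
Z=P[...,2]
m=(Z>.0985)&(Z<.11)&(P[...,0]<.5); n,l,st,ce=cv2.connectedComponentsWithStats(m.astype(np.uint8))
for i in range(1,n):
    if st[i,4]>15: q=P[l==i]; print("high",st[i,:4]+[215,8,0,0],st[i,4],q.mean(0),(q.min(0)+q.max(0))/2,np.ptp(q,axis=0), "plane", np.linalg.lstsq(np.c_[q[:,:2]-q[:,:2].mean(0),np.ones(len(q))],q[:,2],rcond=None)[0])
m=(Z>.0855)&(Z<.097); n,l,st,ce=cv2.connectedComponentsWithStats(m.astype(np.uint8))
for i in range(1,n):
    if st[i,4]>60: q=P[l==i]; print("home",st[i,4],q.mean(0),(q.min(0)+q.max(0))/2,np.ptp(q,axis=0))
m=(Z>.0690)&(Z<.0745); m&=P[...,1]<.075; n,l,st,ce=cv2.connectedComponentsWithStats(m.astype(np.uint8))
for i in range(1,n):
    if st[i,4]>8: q=P[l==i]; print("key",st[i,4],q.mean(0),(q.min(0)+q.max(0))/2,np.ptp(q,axis=0))
E
```

```text
high [240  23  25  27] 532 [0.4403 0.1811 0.1024] [0.4401 0.1811 0.1018] [0.0257 0.0256 0.0065] plane [0.0079 0.0121 0.1024]
home 97 [0.4394 0.1741 0.0944] [0.44   0.1785 0.0943] [0.0284 0.0241 0.0049]
home 453 [0.4834 0.1411 0.0902] [0.4837 0.1412 0.0895] [0.0263 0.0248 0.0062]
home 410 [0.4435 0.0976 0.0901] [0.4436 0.0973 0.0898] [0.0258 0.0253 0.0045]
home 414 [0.4854 0.099  0.09  ] [0.4857 0.0985 0.089 ] [0.0259 0.0252 0.0063]
key 177 [0.4408 0.0285 0.0706] [0.4407 0.0284 0.0709] [0.0192 0.0194 0.0036]
key 73 [ 0.4308 -0.0257  0.0707] [ 0.4309 -0.0263  0.0708] [0.0107 0.0118 0.0034]
key 78 [ 0.4547 -0.0247  0.0706] [ 0.4547 -0.025   0.0708] [0.0107 0.0119 0.0036]
```

View pics/w2z.png

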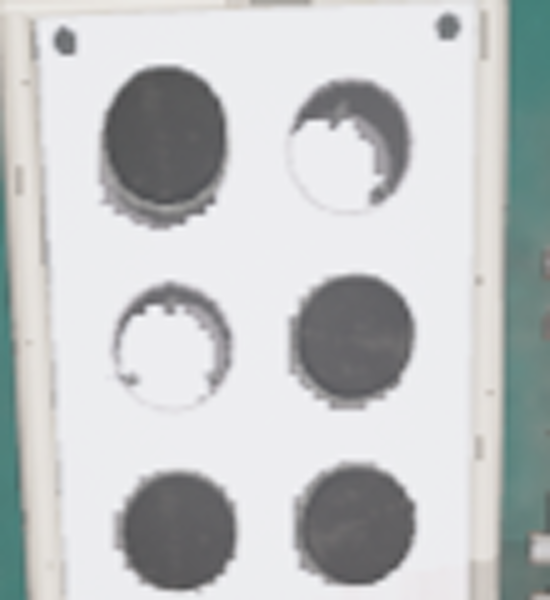

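View pics/w2k.png

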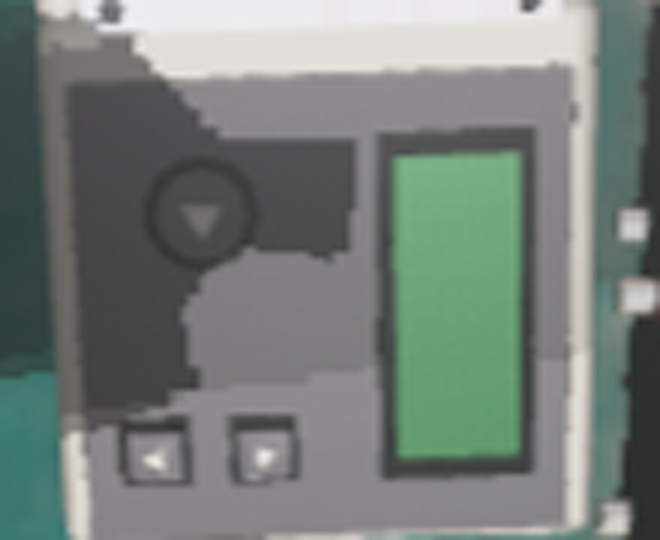

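Call:
arm_command --pt "34 0 0 0 0 0 0" --pt "34 0 0 0 0 0 0" --pt "34 -1 25 0 0 0 0" --pt "31 -1 30 0 0 0 0" --pt "0 0 35 0 0 0 0" --pt "0 0 35 0 0 0 0" --pt "0 0 35 0 0 0 0" --pt "0 0 35 0 0 0 0" --pt "0 0 25 0 0 0 0" --pt "0 0 0 0 0 0 0"

```text
t: 4.75
position: [0.4365, 0.1766, 0.1228]
tcp_rot: [-0.003, 0.707, 0.707, -0.005]
ft_force: [-0.9, -0.8, 0.2]
finger_gap: -0.001
```

```bash
python3 - <<'E'
from h import *
go(.4403,.1812,.105,90)
c=robot.camera("side"); im=cv2.cvtColor(c["frame"],cv2.COLOR_RGB2BGR)
cv2.imwrite("pics/s3.png",cv2.resize(im[130:280,170:370],(800,600),interpolation=cv2.INTER_CUBIC))
E
```

```text
t 4.75 pos [0.4365 0.1766 0.1228] f [-0.856  -0.7585  0.1764] delta tool mm [ 4.7  4.  17.8] tool x,z [-0.0005  1.     -0.0032] [-0.0103 -0.0032 -0.9999]
rotvec deg [-0.59  0.18  0.03]
```

View pics/s3.png

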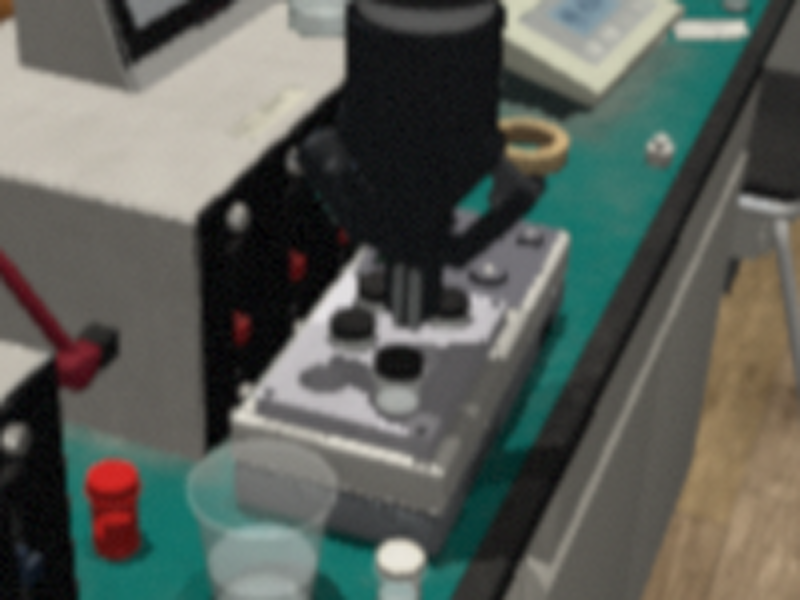

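Call:
arm_command --pt "0 0 0 0 0 0 0" --pt "0 0 0 0 0 0 0" --pt "0 0 0 0 0 0 0"

```text
t: 5.05
position: [0.4418, 0.1795, 0.1296]
tcp_rot: [0.001, 0.707, 0.707, 0.002]
ft_force: [-0.0, 0.0, 0.3]
finger_gap: 0.002
```

```bash
python3 - <<'E'
from h import *
go(.4403,.1812,.108,90)
s=robot.get_state(); print(s["qpos"],s["qd"])
c=robot.camera("side"); d=robot.camera("wrist")
save(d,"w4.png")
def proj(c,p):
    R=Ro.from_quat(np.roll(c["rotation"],-1)).as_matrix(); q=R.T@(np.array(p)-c["xyz"]); K=c["intrinsics"]
    return K[0,0]*q[0]/q[2]+K[0,2],K[1,1]*q[1]/q[2]+K[1,2]
p=np.array(proj(c,s["position"])); print("tcp px",p,"zoom",(p-[170,130])*4)
p=np.array(proj(c,[.4403,.1812,.104])); print("cap px",p,"zoom",(p-[170,130])*4)
E
```

```text
t 5.05 pos [0.4418 0.1795 0.1296] f [-0.0065  0.0075  0.3027] delta tool mm [ 1.7 -1.6 21.6] tool x,z [-0.0004  1.      0.001 ] [ 0.004  0.001 -1.   ]
rotvec deg [ 0.23 -0.05  0.02]
[ 0.1208  0.2498 -0.6781  2.0401  0.1991  0.9112 -0.664 ] [ 0.0008 -0.0019  0.0021  0.0077  0.0024 -0.0012 -0.0015]
tcp px [269.9293 207.2891] zoom [399.7171 309.1564]
cap px [269.7751 218.1676] zoom [399.1003 352.6704]
```

View pics/w4.png

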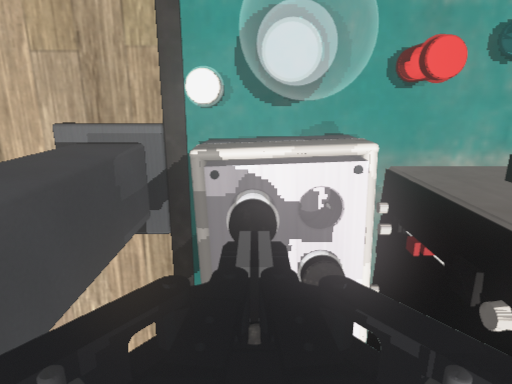

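Call:
arm_command --pt "1.7 -1.6 5 0.2 0 0 0" --pt "0 0 5 0 0 0 0" --pt "0 0 4 0 0 0 0" --pt "0 0 3 0 0 0 0" --pt "0 0 2 0 0 0 0" --pt "0 0 0 0 0 0 0" --pt "0 0 0 0 0 0 0" --pt "0 0 0 0 0 0 0"

```text
t: 5.82
position: [0.4386, 0.1807, 0.1087]
tcp_rot: [-0.001, 0.707, 0.707, -0.001]
ft_force: [-0.1, 0.9, -0.3]
finger_gap: -0.0
```

```bash
python3 - <<'E'
from h import *
go(.4403,.1812,.105,90)
E
```

```text
t 5.8167 pos [0.4386 0.1807 0.1087] f [-0.0678  0.8549 -0.3262] delta tool mm [0.5 1.7 3.7] tool x,z [-0.001  1.     0.   ] [-0.0033  0.     -1.    ]
rotvec deg [-0.19 -0.    0.06]
```

Call:
arm_command --pt "0.3 0.8 1 0 0 0 0" --pt "0 0 1 0 0 0 0" --pt "0 0 1 0 0 0 0" --pt "0 0 1 0 0 0 0" --pt "0 0 1 0 0 0 0" --pt "0 0 0 0 0 0 0" --pt "0 0 0 0 0 0 0"

```text
t: 6.4
position: [0.4393, 0.1809, 0.1036]
tcp_rot: [-0.001, 0.707, 0.707, -0.001]
ft_force: [0.0, -0.7, 0.9]
finger_gap: 0.004
```

```bash
python3 - <<'E'
from h import *
go(.4403,.1812,.104,90)
E
```

```text
t 6.4 pos [0.4393 0.1809 0.1036] f [ 0.0398 -0.6776  0.9433] delta tool mm [ 0.3  1.  -0.4] tool x,z [-0.001   1.     -0.0001] [-0.0035 -0.0001 -1.    ]
rotvec deg [-0.2   0.01  0.06]
```

Call:
arm_command --pt "0 0.5 1 0 0 0 0" --pt "0 0 1 0 0 0 0" --pt "0 0 0 0 0 0 0"

```text
t: 6.65
position: [0.4401, 0.1811, 0.1018]
tcp_rot: [-0.001, 0.707, 0.707, -0.001]
ft_force: [-0.7, 0.1, 2.5]
finger_gap: -0.003
```

Call:
arm_command --pt "0 0 1 0 0 0 0" --pt "0 0 1 0 0 0 0" --pt "0 0 0 0 0 0 0"

```text
t: 6.9
position: [0.44, 0.181, 0.0997]
tcp_rot: [-0.001, 0.707, 0.707, -0.001]
ft_force: [-0.8, -0.0, 3.4]
finger_gap: 0.003
```

Call:
arm_command --pt "0 0 1 0 0 0 0" --pt "0 0 1 0 0 0 0" --pt "0 0 0 0 0 0 0"

```text
t: 7.15
position: [0.4391, 0.1806, 0.0969]
tcp_rot: [-0.002, 0.707, 0.707, -0.002]
ft_force: [0.5, 0.0, -0.4]
finger_gap: 0.001
```

Call:
arm_command --pt "0 0.5 1 0 0 0 0" --pt "0 0 1 0 0 0 0" --pt "0 0 0 0 0 0 0"

```text
t: 7.4
position: [0.44, 0.1808, 0.0952]
tcp_rot: [-0.001, 0.707, 0.707, -0.002]
ft_force: [-0.3, 0.7, -0.5]
finger_gap: 0.002
```

Call:
arm_command --pt "0 0 1 0 0 0 0" --pt "0 0 1 0 0 0 0" --pt "0 0 0 0 0 0 0"

```text
t: 7.65
position: [0.4401, 0.1809, 0.0934]
tcp_rot: [-0.001, 0.707, 0.707, -0.001]
ft_force: [-0.2, -0.8, 0.3]
finger_gap: 0.004
```

Call:
arm_command --pt "0 0 1 0 0 0 0" --pt "0 0 0 0 0 0 0"

```text
t: 7.82
position: [0.4402, 0.1809, 0.0924]
tcp_rot: [-0.001, 0.707, 0.707, -0.001]
ft_force: [0.7, -0.5, -0.2]
finger_gap: -0.003
```

Call:
arm_command --pt "0 0 0.7 0 0 0 0" --pt "0 0 0 0 0 0 0"

```text
t: 7.98
position: [0.4402, 0.1809, 0.0918]
tcp_rot: [-0.001, 0.707, 0.707, -0.001]
ft_force: [0.7, 0.6, 0.5]
finger_gap: 0.003
```

Call:
arm_command --pt "0 0 0.7 0 0 0 0" --pt "0 0 0 0 0 0 0"

```text
t: 8.15
position: [0.4402, 0.1808, 0.0911]
tcp_rot: [-0.001, 0.707, 0.707, -0.001]
ft_force: [-0.2, -0.2, 0.3]
finger_gap: 0.0
```

Call:
arm_command --pt "0 0 0.5 0 0 0 0" --pt "0 0 0 0 0 0 0"

```text
t: 8.32
position: [0.4405, 0.1809, 0.0911]
tcp_rot: [-0.001, 0.707, 0.707, -0.001]
ft_force: [-1.8, -0.4, 5.5]
finger_gap: 0.002
```

Call:
arm_command --pt "0 0 -2 0 0 0 0" --pt "0 0 -8 0 0 0 0" --pt "0 0 -15 0 0 0 0" --pt "0 0 -20 0 0 0 0" --pt "0 0 -20 0 0 0 0" --pt "-20 0 0 0 0 0 0" --pt "-30 0 0 0 0 0 0" --pt "-20 0 0 0 0 0 0" --pt "0 0 0 0 0 0 0" --pt "0 0 0 0 0 0 0"

```text
t: 9.15
position: [0.4407, 0.11, 0.1561]
tcp_rot: [-0.001, 0.708, 0.706, -0.001]
ft_force: [-0.5, 0.0, -0.1]
finger_gap: 0.003
```

```bash
python3 - <<'E'
from h import *
go(.4407,.0285,.08,90)
c=robot.camera("wrist"); save(c,"w5.png"); d=robot.camera("side")
im=cv2.cvtColor(d["frame"],cv2.COLOR_RGB2BGR)
cv2.imwrite("pics/s5.png",cv2.resize(im[130:280,170:370],(800,600),interpolation=cv2.INTER_CUBIC))
P=np.array([[w(c,u,v) for u in range(512)] for v in range(384)])
Z=P[...,2]; 
for n,x,y in [("pushed",.4403,.1812),("bm",.4834,.1411)]:
    m=(np.hypot(P[...,0]-x,P[...,1]-y)<.011)&(Z>.05)&(Z<.13); q=P[m]; print(n,len(q),np.median(q[:,2]) if len(q) else None)
P=np.array([[w(d,u,v) for u in range(512)] for v in range(384)]);Z=P[...,2]
for n,x,y in [("pushed",.4403,.1812),("bm",.4834,.1411),("fr",.4435,.0976)]:
    m=(np.hypot(P[...,0]-x,P[...,1]-y)<.010)&(Z>.05)&(Z<.13); q=P[m]; print("side",n,len(q),np.median(q[:,2]) if len(q) else None)
E
```

```text
t 9.15 pos [0.4407 0.11   0.1561] f [-0.4653  0.0219 -0.1442] delta tool mm [-81.5   0.4  76.1] tool x,z [ 0.0018  1.     -0.0001] [-0.0029 -0.0001 -1.    ]
rotvec deg [-0.17  0.01 -0.1 ]
pushed 1099 0.09015824703961156
bm 943 0.09031847371835602
side pushed 52 0.09102443194872689
side bm 44 0.09109695940619314
side fr 34 0.09113925408618881
```

View pics/w5.png

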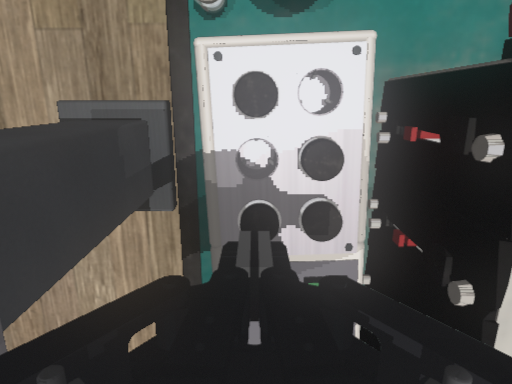

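View pics/s5.png

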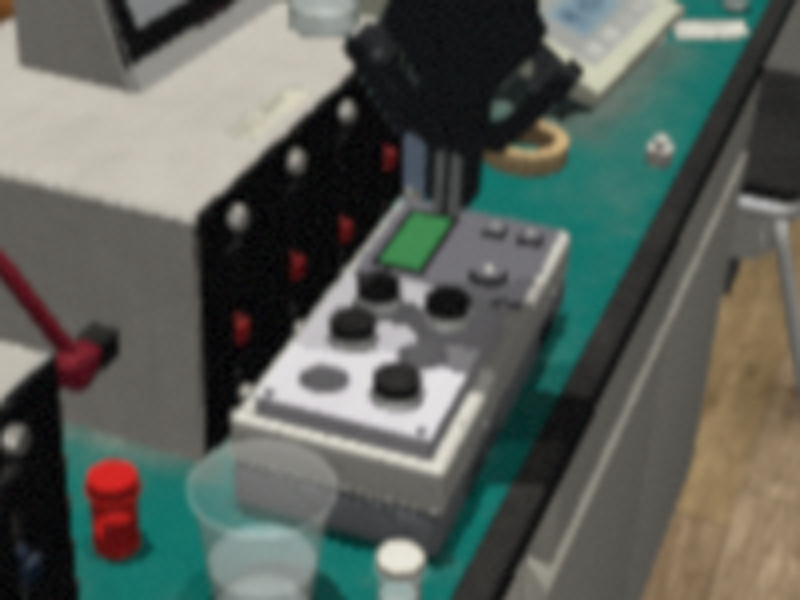

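The vial pushed in, at (255,95) in the wrist view, is level with the others: both cameras give the same cap heights to within 0.2 mm. Next is the key.

Call:
arm_command --pt "-25 0 0 0 0 0 0" --pt "-30 0 0 0 0 0 0" --pt "-26.5 0.5 0 0 0 0 0" --pt "0 0 20 0 0 0 0" --pt "0 0 20 0 0 0 0" --pt "0 0 15 0 0 0 0" --pt "0 0 10 0 0 0 0" --pt "0 0 5 0 0 0 0" --pt "0 0 0 0 0 0 0" --pt "0 0 0 0 0 0 0"

```text
t: 10.08
position: [0.4414, 0.0302, 0.0861]
tcp_rot: [-0.001, 0.706, 0.708, -0.001]
ft_force: [0.5, -0.2, -0.2]
finger_gap: -0.002
```

```bash
python3 - <<'E'
from h import *
go(.4407,.0285,.0715,90)
E
```

```text
t 10.0833 pos [0.4414 0.0302 0.0861] f [ 0.5165 -0.2461 -0.2354] delta tool mm [-1.7 -0.6 14.6] tool x,z [-0.0021  1.      0.0003] [-0.0029  0.0003 -1.    ]
rotvec deg [-0.17 -0.02  0.12]
```

Call:
arm_command --pt "-1.5 -0.5 4 0 0 0 0" --pt "0 0 4 0 0 0 0" --pt "0 0 2 0 0 0 0" --pt "0 0 2 0 0 0 0" --pt "0 0 1 0 0 0 0" --pt "0 0 0 0 0 0 0" --pt "0 0 0 0 0 0 0"

```text
t: 10.67
position: [0.4404, 0.0279, 0.0727]
tcp_rot: [-0.001, 0.707, 0.707, -0.001]
ft_force: [-0.2, -0.3, 0.7]
finger_gap: -0.002
```

Call:
arm_command --pt "0 0 1 0 0 0 0" --pt "0 0 1 0 0 0 0" --pt "0 0 0 0 0 0 0"

```text
t: 10.92
position: [0.4406, 0.028, 0.0708]
tcp_rot: [-0.001, 0.707, 0.707, -0.001]
ft_force: [-1.0, 0.0, 2.0]
finger_gap: 0.004
```

Call:
arm_command --pt "0 0 1 0 0 0 0" --pt "0 0 0 0 0 0 0"

```text
t: 11.08
position: [0.4406, 0.028, 0.0699]
tcp_rot: [-0.001, 0.707, 0.707, -0.001]
ft_force: [-0.1, -0.7, 2.7]
finger_gap: 0.0
```

Call:
arm_command --pt "0 0 1 0 0 0 0" --pt "0 0 0 0 0 0 0"

```text
t: 11.25
position: [0.4406, 0.028, 0.0688]
tcp_rot: [-0.001, 0.707, 0.707, -0.001]
ft_force: [0.3, 0.1, 3.2]
finger_gap: 0.0
```

Call:
arm_command --pt "0 0 0.8 0 0 0 0" --pt "0 0 0 0 0 0 0"

```text
t: 11.42
position: [0.4406, 0.0279, 0.068]
tcp_rot: [-0.001, 0.707, 0.707, -0.001]
ft_force: [0.8, -0.8, 3.1]
finger_gap: 0.003
```

Call:
arm_command --pt "0 0 0.5 0 0 0 0" --pt "0 0 0 0 0 0 0"

```text
t: 11.58
position: [0.4406, 0.0279, 0.0676]
tcp_rot: [-0.001, 0.707, 0.707, -0.001]
ft_force: [0.2, -0.6, 3.8]
finger_gap: 0.001
```

Call:
arm_command --pt "0 0 -1 0 0 0 0" --pt "0 0 -3 0 0 0 0" --pt "0 0 -8 0 0 0 0" --pt "0 0 -20 0 0 0 0" --pt "0 0 -30 0 0 0 0" --pt "0 0 -35 0 0 0 0" --pt "0 0 -35 0 0 0 0" --pt "0 0 -35 0 0 0 0" --pt "-25 0 -20 0 0 0 0" --pt "-35 0 0 0 0 0 0"

```text
t: 12.42
position: [0.4439, -0.0293, 0.2599]
tcp_rot: [0.002, 0.704, 0.71, 0.002]
ft_force: [2.0, -0.2, -0.1]
finger_gap: -0.001
```

Call:
arm_command --pt "-35 0 0 0 0 0 0" --pt "-30 0 0 0 0 0 0" --pt "-15 0 0 0 0 0 0" --pt "0 0 0 0 0 0 0" --pt "0 0 0 0 0 0 0" --pt "0 0 0 0 0 0 0"

```text
t: 12.92
position: [0.4408, -0.1106, 0.2544]
tcp_rot: [-0.002, 0.706, 0.708, -0.001]
ft_force: [-0.6, 1.2, -0.4]
finger_gap: 0.006
```

```bash
python3 - <<'E'
from h import *
go(.44,.03,.25,90)
c=robot.camera("wrist"); d=robot.camera("side"); t=robot.camera("top"); save(t,"t6.png"); save(c,"w6.png")
im=cv2.cvtColor(d["frame"],cv2.COLOR_RGB2BGR)
cv2.imwrite("pics/s6.png",cv2.resize(im[130:280,170:370],(800,600),interpolation=cv2.INTER_CUBIC))
for nm,k in [("side",d),("wrist",c),("top",t)]:
  P=np.array([[w(k,u,v) for u in range(512)] for v in range(384)]);Z=P[...,2]
  for n,x,y,r in [("pushed",.4403,.1812,.01),("bm",.4834,.1411,.01),("fr",.4435,.0976,.01),("br",.4854,.0990,.01),("key",.4407,.0285,.007),("k1",.4308,-.0257,.005),("k2",.4547,-.0247,.005)]:
    m=(np.hypot(P[...,0]-x,P[...,1]-y)<r)&(Z>.05)&(Z<.13); q=P[m]; print(nm,n,len(q),np.median(q[:,2]) if len(q) else None)
E
```

```text
t 12.9167 pos [ 0.4408 -0.1106  0.2544] f [-0.6279  1.2284 -0.3982] delta tool mm [140.6  -0.4   4.5] tool x,z [-0.0025  1.      0.0009] [-0.0041  0.0008 -1.    ]
rotvec deg [-0.24 -0.05  0.15]
side pushed 46 0.09128514275228777
side bm 39 0.09138425195858435
side fr 34 0.09076036707556878
side br 34 0.09091439375219934
side key 13 0.07181316436143653
side k1 11 0.07130092819506689
side k2 9 0.07134634340194795
wrist pushed 0 None
wrist bm 0 None
wrist fr 0 None
wrist br 0 None
wrist key 211 0.07074096586068068
wrist k1 96 0.07061584186606965
wrist k2 95 0.07069225986530325
top pushed 56 0.09238032550042352
top bm 55 0.09259900583500802
top fr 57 0.09284632845274132
top br 57 0.09248853239911548
top key 28 0.07280417789105748
top k1 15 0.07299354088888621
top k2 13 0.07346974617819857
```

View pics/s6.png

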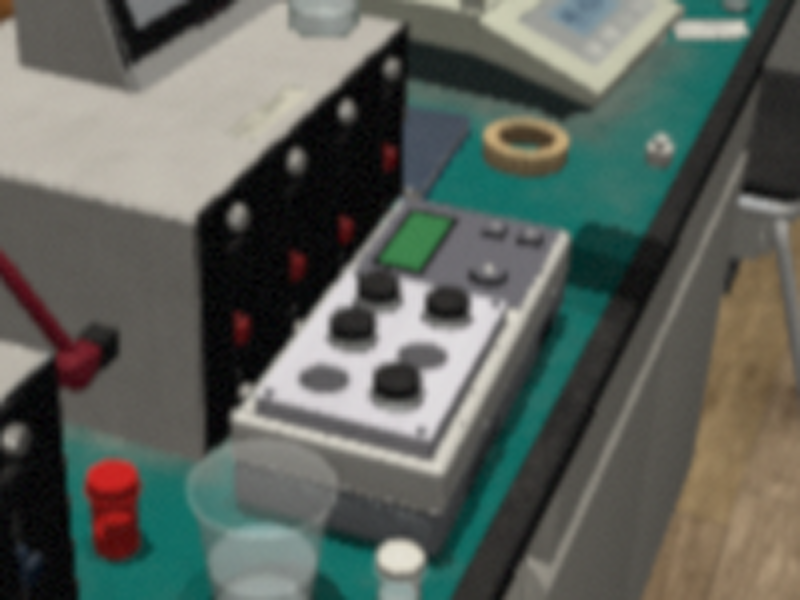

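View pics/w6.png

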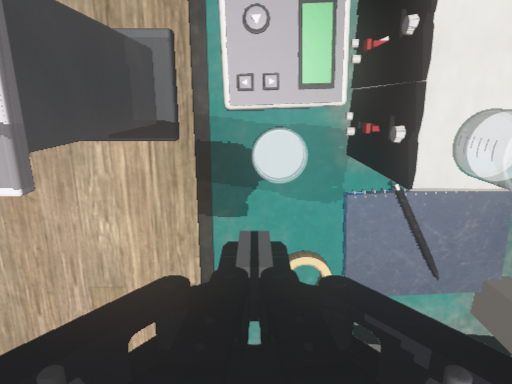

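The side view shows all four caps level, with the pushed one at (397,382) in the zoom. The wrist view shows the round key up at (256,18), with the dish and the square keys undisturbed. I'm handing the job in.

```bash
python3 -c "
from cell import robot
print(robot.job_done())"
```

```text
the job is handed in; nothing more can be done
None
```

The front-left vial is home and the shaker was started after that. The job was handed in at about 13 s with the arm clear of everything.

- **Vial:** I pushed it straight down with closed fingertips. It gave way at roughly 3.5 N and I followed it to the well floor, where the tool stopped at 91.1 mm with 5.5 N. Before I pressed the key, it measured level with the other caps I could see. After withdrawing, all four caps measured 90.8–91.4 mm in the side camera and 92.4–92.8 mm in the top camera, which reads about 1.5 mm high throughout.
- **Start key:** I pressed it about 3.9 mm at 3.8 N, judged from the tool height and force because there is no direct reading of the key. It came back up to 71–72 mm, level with the two square keys, which I did not touch.
- **Other things:** The last side and wrist views showed the cup, spare vial and petri dish undisturbed. I judged that by eye rather than measuring it.

No check failed. Fast moves made the arm overshoot by a few millimetres, but it was well clear of anything, and I let it settle before each contact.

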